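# Jack up the hinged carving board and hold it

## Robot

A 6-joint arm with a two-finger parallel gripper is mounted at the origin on a cart in front of the work surface, level with it; the furniture and walls round the work are solid. World frame = base frame: x ahead of the robot, y to its left, z up, the work surface at z = 0. Lengths are in m, angles in rad, forces in N, time in s.
With the tool pointing down it reaches from about 0.3 to 0.75 m from the base axis. Payload 8.5 kg.
Tool frame: the origin (TCP) lies on the centre line of the jaws, within the pads' length; the fingertips stand arm.nose_length ahead of it and the grasp point (between the pads) lies 3 mm ahead of it (arm.nose_length is the distance from the TCP to the fingertips, in m); z points along the fingers, y is the line along which they close (so a half turn about z gives the same grasp; the last joint's range is limited). The gripper opens to 85 mm and grips with 20 to 120 N. Pads are 22 mm wide; open, the fingers measure 114 mm over their backs; the gripper's body (76 mm by 85 mm) begins 54 mm behind the grasp point. The pads swing forward as they close: fully open they stand 13 mm farther back than shut.
Start: joints at [0.89, 0.381, 1.297, -0, 1.464, -0.215], TCP at [0.247, 0.491, 0.253] pointing down, gripper open.
Joint ranges: [-3.11, 3.11], [-0.89, 2.33], [0.22, 2.48], [-1.42, 4.56], [0.17, 2.85], [-2.88, 2.88]. Speed limits (rad/s): [2.39, 2.39, 3.14, 3.14, 3.14, 3.14].

## Interface

Orientations are given as a unit quaternion [x, y, z, w].
In Python, from bench import arm gives the robot as it stands. The module is installed in compiled form; this text tells all that it offers.
- The arm moves only by the tool carry_out, never from a script. Its argument "steps" is a list of rows, each a list of 5 numbers: the closure, from 0 (fully open) to 1 (shut), then the shift along the world's x, y, z in cm, then the turn about the world's z in degrees. A call has 1 to 5 rows; each row is the pose to reach, as a shift and turn from the pose commanded when the call began; what a row does not reach only later rows make up. A row lasts 1/12 s, in which the tool goes at most 41.7 mm and 7.16 degrees, less where a joint would pass 70% of its speed; a pose out of reach is approached as far as the arm can. A call with a gripper value outside its range is refused whole. The fingers move at their own pace and stop on an object; "squeeze" is the grip in N (left out, the last holds). Time passes only in rows, so rows that repeat a pose let the fingers close. It gives the time, the measured TCP pose, the force, the opening and the grip force at its end, in the units of the state.
- arm.get_obs(): the state, without advancing time (a new reading comes with each control period).
- arm.camera(name): name is "scene" or "side" or "wrist"; returns (picture, depth): 384x512x3 uint8, blue, green, red; 384x512 float32, m along the optical axis (not along the pixel's ray), 0 where there is no reading.
- arm.camera_model(name): a dict with "fx", "fy", "cx", "cy" (pixels), "world_to_cam" (4x4, takes a point from world to camera coordinates). Camera axes: x right, y up, looking along -z (the intrinsics and any distortion apply to the point x, -y, -z); pixel columns grow to the right and rows downward; lengths in m; the calibration is good to about 2 mm. A picture is of the moment at which its call begins: read the wrist's pose just before it. camera_model takes no time and is no camera call; for the wrist camera it gives the pose at the moment of the call.
- arm.sign_off(): hands the job in; it is judged then, once.
The state is a dict: "clock": time; "joint_pos": joint angles; "dq": joint speeds; "effort": joint torques, N m; "tool_pos": TCP position; "orientation": TCP orientation; "wrist_force": force on the tool from outside, world axes, zero at the start; "wrist_torque": the same for the moment, N m; "gripper_width": finger opening in m; "grip_force": force on a finger pad.
Only numpy, scipy, OpenCV 4.12 (cv2) and the standard library are available. Lean on these libraries where they do the work, as an engineer would, in place of code of your own. Each camera call takes 0.05 s, during which the arm holds its last target. There are 200 camera calls.

## Task

Set the blue jack flat on the table with its round saddle centred under the red lift lug on the front of the carving board, then put the loose yellow-gripped pump rod fully down into the jack's socket. Pull the rod over, away from the board, to the end of its stroke so that the jack lifts the board, and finish with the gripper still holding the rod down there. Only the jack may lift the board (not the hand), the stone stays lying on the board, the jack stays upright on its base, and the other things on the table are left alone.

Things in the scene. Friction and masses are not known exactly. Their poses are not given: they have to be found in the camera images.
- jack: Loose blue lever jack, 0.8 kg, 77 mm high; base 200 x 84 x 10 mm. Origin on the underside, 95 mm from the saddle end; z up, x to the saddle end. Saddle axis at x = 65 mm; handle socket at x = -65 mm between two cheeks 44 mm high; upright carrying fin at x = -3 mm, the place to grip from above across y: 24 mm thick in y, 44 mm long in x, top at 77 mm, black band round its top.
- saddle_top (a point): Centre of the top face of the jack's round saddle (dark steel disc, 42 mm diameter); 62 mm above the jack's underside with the handle upright. It rises 60 mm per rad of the handle, so 30 mm in the full stroke.
- handle (a joint): Hinge of the handle socket on the jack (rad): 0 upright, 0.5 end of stroke. Axis along the jack's y, 33 mm above its underside at x = -65 mm. It grows as the rod leans to the jack's -x, away from the saddle. A spring (0.1 N m + 0.4 N m/rad) returns it to 0 when let go; with the load about 0.6 N m at the end. The rod fits loosely: it leans up to 0.12 rad more than the socket while pulled.
- socket_mouth (a point): Centre of the mouth of the handle socket: dark steel block 40 x 40 mm with a round 17 mm hole, 44 mm deep, chamfered 2 mm, open at the top; when upright the mouth is 73 mm above the jack's underside, 40 mm above the hinge axis. z points out of the hole.
- rod: Loose pump rod, 170 mm long, 0.12 kg: steel, 14 mm diameter, with a tapered foot; its upper 72 mm is a yellow grip of 20 mm diameter. Origin at the centre of its foot, z along the rod to the grip. It stands upright in the hole of the holder at the start.
- rod_tip (a point): Centre of the rod's foot end (same point as its origin).
- holder: Fixed light-wood block 70 x 90 x 46 mm with a 17 mm hole, 36 mm deep, in which the rod stands (its foot 10 mm above the table). Origin at the centre of the underside.
- stand: Fixed wooden frame with a hinged carving board. Origin on the table under the middle of the front edge of the board; x from the front (lug side) to the hinge at the back. Plywood board 215 mm deep, 270 mm wide, 18 mm thick, underside 70 mm above the table. Frame posts at x = 30 mm, y = +-100 mm; the space under the lug is free.
- lug (a point): Lift point: centre of the underside of the red steel lug that sticks out 50 mm from the middle of the board's front edge; 56 mm wide, 8 mm thick, underside 70 mm above the table with the board down, about 92 mm at the full stroke; it swings about a hinge 240 mm behind. x points to the hinge at the back; the jack comes from -x, its own x along this x.
- stone: Loose raw alabaster block, 58 x 85 x 41 mm, about 0.4 kg, lying on the board. Origin at the centre of its underside.
- board_mid (a point): Point on the top face of the carving board, on its middle line, 70 mm behind the front edge; the stone starts within 55 mm of it.
- chisel: Steel tooth chisel lying on the table, 200 mm long, 25 mm wide; leave alone.
- wax_tin: Round wax tin, 70 mm diameter, 32 mm high; leave alone.
- sanding_block: Brown sanding block, 60 x 100 x 28 mm; leave alone.
There are look-alikes about, which are no part of the job. What is meant by the rod is not purple or turquoise, and is the larger of those in its own colour.

How it is judged:
On the way, in this order (a step that is already met when the one before it is completed fails the run):
1. the jack stands flat on the table with its saddle under the red lug (centres within 14 mm), the board still down (horizontal distance between saddle_top and lug below 0.014 m and angle between jack's own z axis and vertical below 0.05 rad and height (world z) of jack below 0.004 m and linear speed of jack below 0.02 m/s and height (world z) of lug below 0.074 m), for 0.2 s.
2. the pump rod is down in the socket (foot at least 32 mm deep, in line with the hole), the board still down (horizontal distance between saddle_top and lug below 0.014 m and z of rod_tip in the frame of socket_mouth below -0.032 m and angle between the z axis of rod and the z axis of socket_mouth, either way round below 0.15 rad and height (world z) of lug below 0.074 m and x of rod_tip in the frame of socket_mouth between -0.006 and 0.006 m and y of rod_tip in the frame of socket_mouth between -0.006 and 0.006 m), for 0.1 s.
At the end, for the whole second after the job is handed in: Gripper holds the rod (over 1 N), rod 25 mm or deeper in the socket, handle at 0.40 rad or more, lug raised to 82 mm or higher, steady and carried by the jack (over 1.5 N), saddle within 14 mm of the lug centre, jack level, hand touching neither jack nor board, stone on the board (value of joint handle above 0.4 rad and height (world z) of lug above 0.082 m and horizontal distance between saddle_top and lug below 0.014 m and contact force between jack and stand above 1.5 N and contact force between the fingers and rod above 1 N and contact force between the arm and stand below 0.5 N and contact force between the arm and jack below 0.5 N and z of rod_tip in the frame of socket_mouth below -0.025 m and angle between the z axis of rod and the z axis of socket_mouth, either way round below 0.2 rad and angle between jack's own z axis and vertical below 0.08 rad and velocity of joint handle between -0.05 and 0.05 rad/s and distance between stone and board_mid below 0.09 m and height (world z) of stone above 0.08 m); the arm keeps its last pose, push and grip.
It fails at once if the arm pushes or lifts the board, its frame or the stone with more than 8 N (contact force between any of the arm, the fingers and stand above 8 N or contact force between the fingers and stone above 8 N).
It fails at once if the jack is tipped over (more than 0.5 rad) (angle between jack's own z axis and vertical above 0.5 rad).
It fails at once if one of the other things is moved more than 40 mm (distance of any of chisel, wax_tin, sanding_block from where it was at the start of the episode above 0.04 m).
It also fails if it takes over 61 s, if anything falls off the work surface, if the arm or the gripper's body presses on something with over 40 N, if the wrist force passes 120 N, or if a joint passes its speed limit or range.

## Working session

There is one attempt and no reset: what is moved stays moved. The work goes in short steps, Python scripts to look and compute and a tool call to move; the robot and the scene stay as the last step left them, time stands still between calls to the robot, and variables do not carry over. Pictures are saved under pics/ and viewed, at most 10 in all, crops included, and the job is handed in when it is done.

Besides the shell and the picture viewer there is one more tool, called as a command line: name --pt "numbers of a row" for each row, then --argument value for the rest. carry_out: Moves the arm, as the interface text tells. Its arguments: {"type":"object","properties":{"steps":{"type":"array"},"squeeze":{"type":"number"}},"required":["steps"]}

```bash
mkdir -p pics; cat > h.py <<'E'
import numpy as np, cv2
from bench import arm
def shot(n,save=None):
    m=arm.camera_model(n); im,d=arm.camera(n)
    if save: cv2.imwrite('pics/'+save,im)
    return im,d,m
def pts(d,m):
    v,u=np.indices(d.shape)
    c=np.stack([(u-m['cx'])/m['fx']*d,-(v-m['cy'])/m['fy']*d,-d,np.ones_like(d)],-1)
    return (c@np.linalg.inv(m['world_to_cam']).T)[...,:3]
def ray(u,v,m,z):
    T=np.linalg.inv(m['world_to_cam']); o=T[:3,3]
    r=T[:3,:3]@np.array([(u-m['cx'])/m['fx'],-(v-m['cy'])/m['fy'],-1])
    return o+r*(z-o[2])/r[2]
E
python3 - <<'E'
from h import *
a=shot('scene')[0];b=shot('side')[0]
cv2.imwrite('pics/a.png',np.vstack([a,b])[:, :] if 0 else cv2.resize(np.hstack([a,b]),(800,300)))
cv2.imwrite('pics/s.png',a);cv2.imwrite('pics/d.png',b)
print(arm.nose_length,arm.get_obs()); print(arm.camera_model('scene').keys(),{k:v for k,v in arm.camera_model('scene').items() if k!='world_to_cam'})
E
```

```text
0.022 {'clock': 0.1, 'joint_pos': array([ 8.89702852e-01,  3.81135102e-01,  1.29814942e+00,  8.95428920e-06,
        1.46359889e+00, -2.15267823e-01]), 'dq': array([ 0.000344  , -0.00157916, -0.00319081,  0.0009596 ,  0.00123785,
        0.00043823]), 'effort': array([ 2.43991024e-03, -4.49215972e+01, -2.31658655e+01, -2.17966221e-04,
        3.62161452e-03,  2.82082944e-06]), 'tool_pos': array([0.24687592, 0.49122481, 0.25278201]), 'orientation': array([ 2.30813094e-01,  9.72997893e-01, -5.79710117e-04, -2.83671166e-04]), 'wrist_force': array([-0.45307957,  0.06656461,  0.22897165]), 'wrist_torque': array([-0.04624774,  0.00820104, -0.01191189]), 'grip_force': 0.0, 'gripper_width': 0.08561620230284608}
dict_keys(['fx', 'fy', 'cx', 'cy', 'world_to_cam']) {'fx': 369.3977181014555, 'fy': 369.3977181014555, 'cx': 250.71689430531487, 'cy': 195.55964562382033}
```

View pics/s.png

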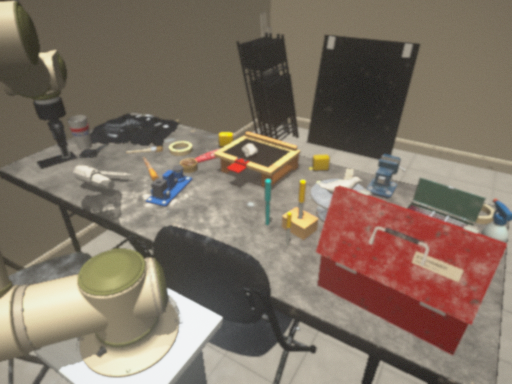

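View pics/d.png

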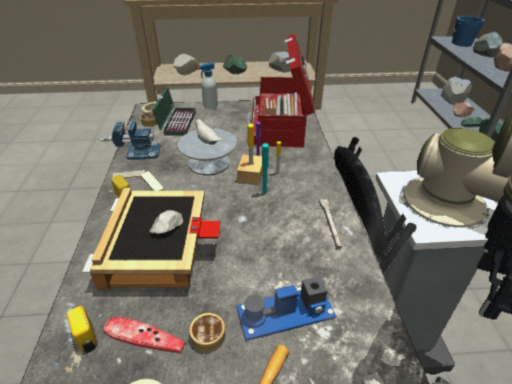

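The side view shows the jack at (285,308), saddle left at (253,310) and socket right at (314,292), and the red lug at (208,228). The holder block is at (250,170). The rod candidates are tall yellow (251,145) in the holder, purple (257,135), turquoise (265,165), and small yellow (279,157). The larger yellow one in the holder fits; I'll check it in a crop while measuring.

```bash
python3 - <<'E'
from h import *
for n in ['side','scene']:
    im,d,m=shot(n); P=pts(d,m)
    if n=='side': cv2.imwrite('pics/c.png',np.hstack([cv2.resize(im[110:210,210:310],(400,400),interpolation=2),cv2.resize(im[265:345,225:345],(400,400),interpolation=2)]))
    hsv=cv2.cvtColor(im,cv2.COLOR_BGR2HSV); H,S,V=cv2.split(hsv)
    ok=(d>0)&(P[...,0]>.2)&(P[...,0]<.9)&(abs(P[...,1])<.7)&(P[...,2]<.25)
    for nm,mk in dict(blue=(H>100)&(H<125)&(S>130),red=((H<6)|(H>174))&(S>180),yellow=(H>18)&(H<30)&(S>170),wood=(H>12)&(H<26)&(S>80)&(V>120)).items():
        k,l,st,c=cv2.connectedComponentsWithStats((mk&ok).astype(np.uint8))
        for i in range(1,k):
            if st[i,4]>25:
                q=P[l==i]; print(n,nm,st[i].tolist(),'lo',q.min(0).round(3),'hi',q.max(0).round(3),'med',np.median(q,0).round(3))
E
```

```text
side blue [200, 63, 13, 13, 80] lo [ 0.679 -0.69   0.143] hi [ 0.726 -0.657  0.187] med [ 0.699 -0.672  0.176]
side blue [243, 286, 91, 53, 1672] lo [0.416 0.297 0.005] hi [0.608 0.403 0.081] med [0.506 0.363 0.011]
side blue [264, 297, 11, 11, 92] lo [0.536 0.31  0.008] hi [0.56  0.334 0.014] med [0.547 0.322 0.011]
side blue [237, 305, 8, 14, 48] lo [0.604 0.324 0.008] hi [0.619 0.358 0.014] med [0.613 0.34  0.011]
side red [261, 78, 52, 36, 706] lo [ 0.335 -0.678  0.063] hi [ 0.485 -0.309  0.249] med [ 0.387 -0.657  0.112]
side red [258, 116, 47, 30, 1051] lo [ 0.366 -0.339  0.011] hi [ 0.523 -0.314  0.127] med [ 0.434 -0.326  0.074]
side red [190, 218, 30, 20, 431] lo [0.654 0.122 0.074] hi [0.721 0.181 0.095] med [0.686 0.153 0.08 ]
side yellow [248, 125, 6, 22, 112] lo [ 0.55  -0.172  0.113] hi [ 0.566 -0.158  0.182] med [ 0.559 -0.162  0.147]
side yellow [276, 141, 6, 15, 51] lo [ 0.442 -0.33   0.025] hi [ 0.477 -0.163  0.119] med [ 0.473 -0.168  0.098]
side yellow [90, 327, 5, 12, 26] lo [0.898 0.389 0.032] hi [0.9   0.398 0.062] med [0.899 0.393 0.051]
side yellow [272, 347,
[... 1886 characters left out ...]
0.765 0.643 0.017] med [0.737 0.608 0.013]
scene wood [173, 151, 15, 4, 30] lo [0.736 0.48  0.007] hi [0.779 0.529 0.02 ] med [0.748 0.501 0.013]
scene wood [180, 158, 18, 14, 144] lo [ 0.641  0.352 -0.   ] hi [0.737 0.42  0.037] med [0.67  0.381 0.032]
scene wood [145, 161, 14, 20, 110] lo [ 0.52   0.428 -0.001] hi [0.629 0.588 0.031] med [0.552 0.469 0.022]
scene wood [298, 181, 9, 22, 136] lo [ 0.546 -0.182 -0.003] hi [ 0.839 -0.044  0.179] med [ 0.552 -0.174  0.142]
scene wood [282, 207, 36, 32, 739] lo [ 0.465 -0.223 -0.002] hi [ 0.664 -0.095  0.117] med [ 0.537 -0.182  0.045]
scene wood [477, 220, 12, 3, 31] lo [ 0.877 -0.683  0.006] hi [ 0.898 -0.652  0.019] med [ 0.885 -0.668  0.013]
```

View pics/c.png

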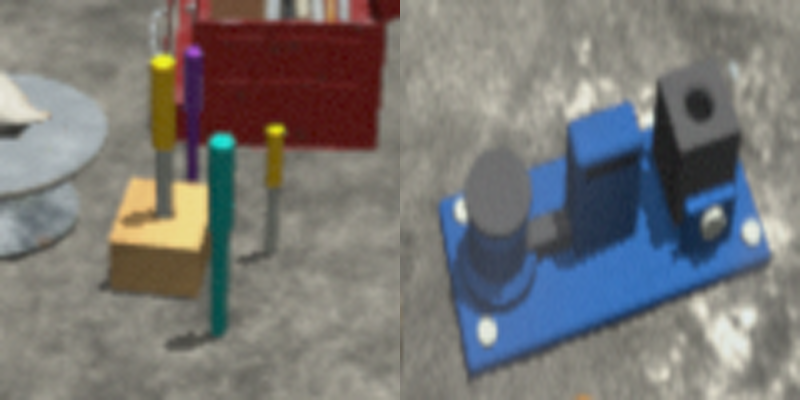

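The crop shows the large yellow-gripped rod in the wood block (full picture near (251,145)), the jack on the right with its fin in the middle and the socket hole at the far end. That yellow rod is the one: the others are purple, turquoise or smaller. Next I'll fit the jack, lug and stand poses.

```bash
cat > fit.py <<'E'
from h import *
def mask(im,c):
    H,S,V=cv2.split(cv2.cvtColor(im,cv2.COLOR_BGR2HSV))
    return {'blue':(H>100)&(H<125)&(S>130),'red':((H<6)|(H>174))&(S>180),'wood':(H>12)&(H<26)&(S>80)&(V>120)}[c]
def rect(p):
    (c,s,a)=cv2.minAreaRect((p[:,:2]*1000).astype(np.float32)); 
    if s[0]<s[1]: s=s[::-1]; a=a+90
    return np.round(c,1),np.round(s,1),round((a+90)%180-90,1)
def near(P,c,r): return np.hypot(P[...,0]-c[0],P[...,1]-c[1])<r
E
python3 - <<'E'
from fit import *
for n in ['side','scene']:
    im,d,m=shot(n);P=pts(d,m);z=P[...,2]
    b=mask(im,'blue')&near(P,(.52,.345),.13)
    print(n,'base',rect(P[b&(z<.016)&(z>.004)]))
    dark=near(P,(.52,.345),.14)&(z>.0)
    f=P[near(P,(.52,.345),.05)&(z>.07)&(z<.085)]; print(' fin',len(f),rect(f))
    s=P[near(P,(.45,.35),.06)&(z>.068)&(z<.08)]; print(' sock',len(s),rect(s),np.median(s,0))
    s=P[near(P,(.585,.34),.05)&(z>.055)&(z<.068)]; print(' sad',len(s),rect(s),np.median(s,0))
    r=mask(im,'red')&near(P,(.69,.15),.06)&(z>.074)&(z<.086); print(' lug',r.sum(),rect(P[r]),np.median(P[r],0).round(3))
    w=mask(im,'wood')&near(P,(.80,.12),.25)&(z>.08)&(z<.12); print(' frame',w.sum(),rect(P[w]))
    h=mask(im,'wood')&near(P,(.555,-.17),.08)&(z>.042)&(z<.05); print(' holder',h.sum(),rect(P[h]))
E
```

```text
side base (array([515.7, 346.4]), array([196.4,  84.1]), 10.2)
 fin 277 (array([505.1, 339.9]), array([67.9, 39.7]), 5.8)
 sock 399 (array([473.7, 336.3]), array([76.8, 42. ]), 10.5) [0.46272824 0.33968396 0.07367629]
 sad 310 (array([571.1, 359.9]), array([65.4, 42. ]), -4.3) [0.58248262 0.35929382 0.06262988]
 lug 329 (array([679.7, 151.9]), array([58.3, 49.3]), 85.7) [0.678 0.155 0.079]
 frame 1755 (array([809.6, 142.4]), array([273.2, 212.6]), 85.9)
 holder 316 (array([ 557.2, -170.9]), array([93.4, 70.5]), 76.5)
scene base (array([504.2, 315.6]), array([178.2,  59.6]), -3.8)
 fin 59 (array([506.5, 339.5]), array([66. , 35.3]), 10.0)
 sock 106 (array([472.4, 334.3]), array([78.7, 41. ]), 9.8) [0.46242516 0.33325608 0.07258365]
 sad 57 (array([572.4, 348. ]), array([67.3, 38.2]), 42.7) [0.58182225 0.35533917 0.06202987]
 lug 105 (array([678.4, 148.3]), array([56.7, 50.4]), 85.4) [0.678 0.148 0.078]
 frame 873 (array([807. , 140.2]), array([275.3, 216.4]), 86.4)
 holder 344 (array([ 559.7, -172.1]), array([92.7, 75.9]), 76.4)
```

carry_out --pt "0 3.3 -1.8 0 7" --pt "0 6.7 -3.6 0 14" --pt "0 10 -5.4 0 21" --pt "0 13.4 -7.2 0 28" --pt "0 16.8 -9 0 35" --squeeze 60

```text
clock: 0.72
tool_pos: [0.4152, 0.401, 0.2534]
orientation: [-0.066, 0.998, 0.0, 0.0]
wrist_force: [-0.6, 0.6, -0.1]
gripper_width: 0.0854
grip_force: 0.0
```

carry_out --pt "0 3.3 -1.8 -1.5 1.9" --pt "0 6.7 -3.6 -3 1.9" --pt "0 10.3 -5.5 -4.5 1.9" --pt "0 10.3 -5.5 -6 1.9" --pt "0 10.3 -5.5 -6 1.9"

```text
clock: 1.13
tool_pos: [0.5175, 0.3451, 0.1896]
orientation: [-0.078, 0.997, -0.001, -0.003]
wrist_force: [-0.2, 0.1, -1.3]
gripper_width: 0.0852
grip_force: 0.0
```

```bash
python3 - <<'E'
from fit import *
o=arm.get_obs();print(o['tool_pos'],o['orientation'])
im,d,m=shot('wrist','w1.png');P=pts(d,m);z=P[...,2]
b=mask(im,'blue')&near(P,(.52,.345),.13)
print('base',b.sum(),rect(P[b&(z<.016)&(z>.004)]),'fin',rect(P[b&(z>.071)&(z<.085)]))
im,d,m=shot('side');P=pts(d,m);z=P[...,2]
H,S,V=cv2.split(cv2.cvtColor(im,cv2.COLOR_BGR2HSV))
for nm,lo,hi in (('turq',80,96),('purple',128,150)):
    k=(H>lo)&(H<hi)&(S>100)&near(P,(.5,-.15),.25)&(d>0)
    q=P[k];print(nm,k.sum(),q.min(0),q.max(0),np.median(q,0))
E
```

```text
[0.51752859 0.34514134 0.18960032] [-7.81959875e-02  9.96933172e-01 -9.83306533e-04 -2.94467549e-03]
base 11691 (array([515.5, 344.2]), array([198.4,  82.9]), 11.5) fin (array([487.1, 341.1]), array([104.8,  26.1]), 6.8)
turq 178 [ 0.26354194 -0.11214193  0.00511785] [ 0.53198642 -0.05835447  0.15510888] [ 0.52445798 -0.06477515  0.09267158]
purple 19 [ 0.26321385 -0.27460603  0.00174304] [ 0.53064947 -0.05641752  0.06869901] [ 0.52735599 -0.27193794  0.03026605]
```

View pics/w1.png

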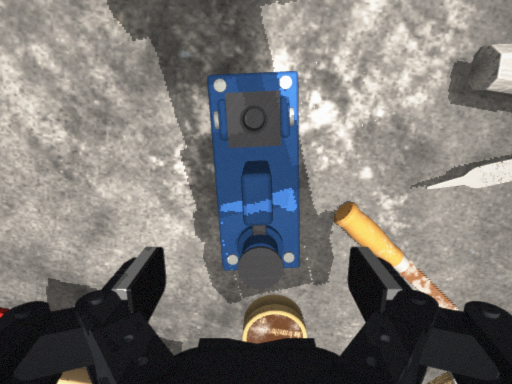

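The wrist view shows the jack upright, with the socket at (253,118), fin at (257,195) and saddle at (260,265). The fingers straddle it, and the chisel handle at (350,215) is clear of them. Next I descend and grip the fin.

carry_out --pt "0 0 0 -4 2" --pt "0 0 0 -8 2" --pt "0 0 0 -11 2" --pt "0 0 0 -13.2 2" --pt "0.3 0 0 -13.2 2"

```text
clock: 1.65
tool_pos: [0.5144, 0.3474, 0.0584]
orientation: [-0.098, 0.995, -0.001, -0.003]
wrist_force: [0.5, 0.6, -0.4]
gripper_width: 0.0752
grip_force: 0.0
```

carry_out --pt "1 0 0 0 0" --pt "1 0 0 0 0" --pt "1 0 0 0 0" --pt "1 0 0 0 0" --pt "1 0 0 0 0"

```text
clock: 2.07
tool_pos: [0.5178, 0.3471, 0.0635]
orientation: [-0.097, 0.995, 0.0, 0.002]
wrist_force: [-0.4, -2.8, 7.9]
gripper_width: 0.0229
grip_force: 61.3
```

carry_out --pt "1 0 0 0 0" --pt "1 0 0 0 0" --pt "1 0 0 0.5 0" --pt "1 0 0 1.5 0" --pt "1 0 0 1.5 0"

```text
clock: 2.48
tool_pos: [0.5173, 0.3473, 0.078]
orientation: [-0.097, 0.995, 0.0, 0.001]
wrist_force: [0.7, 0.0, -7.3]
gripper_width: 0.023
grip_force: 59.6
```

carry_out --pt "1 0.3 -3.5 0 -3" --pt "1 0.6 -7.5 0 -7" --pt "1 0.9 -11.5 0 -11" --pt "1 1.2 -15.5 0 -15" --pt "1 1.4 -18.6 0 -15"

```text
clock: 2.9
tool_pos: [0.5307, 0.1584, 0.0763]
orientation: [0.036, 0.999, -0.0, -0.0]
wrist_force: [1.7, 0.1, -7.1]
gripper_width: 0.0235
grip_force: 61.6
```

carry_out --pt "1 0 0 -0.8 0" --pt "1 0 0 -0.9 0"

```text
clock: 3.07
tool_pos: [0.5307, 0.1594, 0.0666]
orientation: [0.035, 0.999, -0.0, -0.001]
wrist_force: [-0.2, 0.8, -7.7]
gripper_width: 0.0235
grip_force: 62.4
```

```bash
cat > look.py <<'E'
from fit import *
import sys
o=arm.get_obs();c=o['tool_pos'];print(c,o['orientation'])
im,d,m=shot('wrist');P=pts(d,m);z=P[...,2]
b=mask(im,'blue')&near(P,c,.14)&(z<.03)
print('base',rect(P[b]),'z',np.median(P[b],0)[2].round(4))
s=P[near(P,c-[.065,-.0045,0],.035)&(z>.065)&(z<.09)];print('sock wrist',len(s),rect(s))
im,d,m=shot('side',sys.argv[1]);P=pts(d,m);z=P[...,2]
b=mask(im,'blue')&near(P,c,.14)&(z<.025)&(z>.004)
print('side base',rect(P[b]),'z',np.median(P[b],0)[2].round(4))
V=im.max(2)
for nm,q,lo,hi in (('sad',c+[.068,-.005,0],.055,.069),('sock',c-[.062,-.004,0],.068,.085)):
    s=near(P,q,.035)&(z>lo)&(z<hi); print('side',nm,s.sum(),rect(P[s]),np.median(P[s],0).round(4))
r=mask(im,'red')&near(P,(.68,.15),.05)&(z>.074)&(z<.086); print('lug',r.sum(),rect(P[r]),np.median(P[r],0).round(3))
cv2.imwrite('pics/'+sys.argv[1],cv2.resize(im[150:300,120:320],(800,600),interpolation=2))
E
python3 look.py l1.png
```

```text
[0.53074713 0.15938549 0.066595  ] [ 3.51657701e-02  9.99381140e-01 -2.37052261e-05 -8.40099937e-04]
base (array([519.4, 159.8]), array([182. ,  83.1]), -3.9) z 0.0129
sock wrist 11724 (array([468.8, 163.3]), array([40.4, 40.3]), -3.8)
side base (array([527.4, 162. ]), array([197.6,  85. ]), -3.9) z 0.0143
side sad 175 (array([596.6, 157.9]), array([42.2, 39.2]), 87.3) [0.5968 0.1579 0.0657]
side sock 231 (array([467.3, 165.2]), array([43.1, 40.2]), 86.0) [0.4679 0.1689 0.0769]
lug 321 (array([678. , 152.3]), array([56.7, 45.8]), 85.3) [0.678 0.154 0.079]
```

View pics/l1.png

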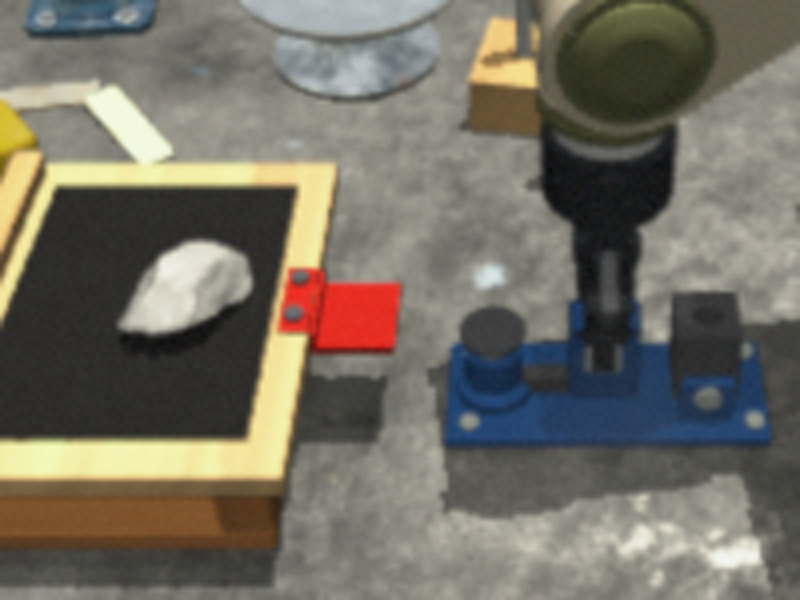

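The crop shows the jack held just off the table, saddle at (493,335), and the lug at (355,315) straight ahead of it. The shift needed is about (+8.2, -0.6) cm.

carry_out --pt "1 0 0 -0.2 0" --pt "1 3 -0.2 -0.2 0" --pt "1 6 -0.4 -0.2 0" --pt "1 8.2 -0.6 -0.2 0" --pt "1 8.2 -0.6 -0.2 0"

```text
clock: 3.58
tool_pos: [0.617, 0.1555, 0.0655]
orientation: [0.033, 0.999, 0.0, 0.003]
wrist_force: [-1.7, -0.9, -7.4]
gripper_width: 0.0233
grip_force: 62.5
```

carry_out --pt "1 0 0 -0.15 0" --pt "1 0 0 -0.25 0" --pt "1 0 0 -0.25 0"

```text
clock: 3.83
tool_pos: [0.6131, 0.1559, 0.0635]
orientation: [0.033, 0.999, 0.0, 0.001]
wrist_force: [3.9, 1.3, -3.3]
gripper_width: 0.0233
grip_force: 63.2
```

```bash
python3 look.py l2.png; python3 -c "
from bench import arm;print(arm.get_obs()['wrist_force'])"
```

```text
[0.61311133 0.15588134 0.06353179] [3.29872591e-02 9.99455158e-01 1.66795748e-04 1.09531810e-03]
base (array([601.7, 156.2]), array([181.5,  82.9]), -3.8) z 0.0097
sock wrist 11594 (array([551.1, 159.5]), array([40.4, 40.2]), 86.4)
side base (array([610.9, 157.6]), array([196.9,  84.6]), -3.7) z 0.0113
side sad 15 (array([680.3, 170.4]), array([21.8,  3. ]), -6.8) [0.6811 0.1706 0.0605]
side sock 201 (array([549.5, 160.2]), array([44.2, 36.9]), 84.3) [0.5489 0.1615 0.0737]
lug 307 (array([677.9, 152.4]), array([55.7, 45.4]), 84.4) [0.679 0.157 0.079]
[ 3.1578286   2.46903177 -1.85486448]
```

View pics/l2.png

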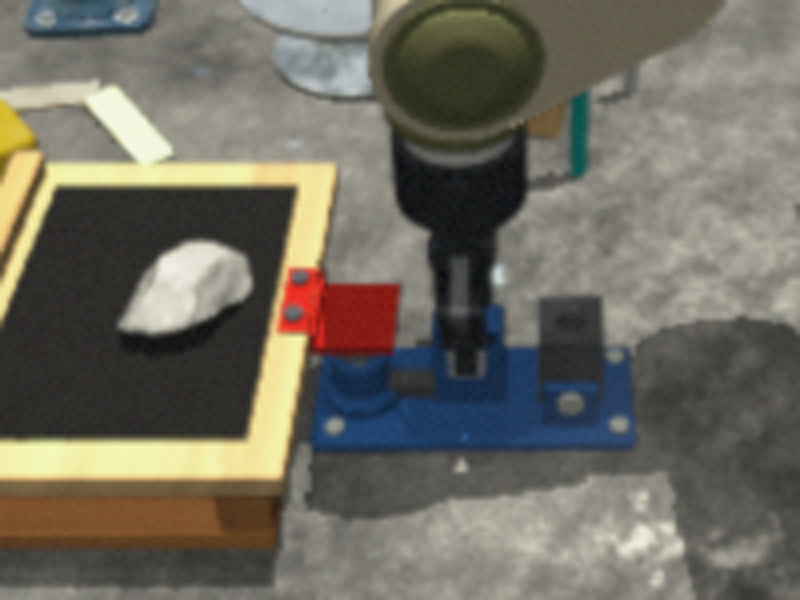

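The crop shows the saddle directly under the lug, base flat. I'll release and go to the rod.

carry_out --pt "0.5 0 0 0 0" --pt "0 0 0 0 0" --pt "0 0 0 0 0" --pt "0 0 0 0 0" --pt "0 0 0 0 0"

```text
clock: 4.35
tool_pos: [0.6128, 0.1549, 0.063]
orientation: [0.034, 0.999, 0.0, -0.0]
wrist_force: [-0.1, 0.5, -0.0]
gripper_width: 0.0817
grip_force: 0.0
```

carry_out --pt "0 0 0 3 0" --pt "0 0 0 7 0" --pt "0 -1 0 11 0" --pt "0 -2 -1 15 0" --pt "0 -3 -3 18.5 0"

```text
clock: 4.77
tool_pos: [0.5824, 0.1264, 0.2498]
orientation: [0.033, 0.999, 0.0, 0.001]
wrist_force: [0.6, -1.2, 0.7]
gripper_width: 0.0853
grip_force: 0.0
```

carry_out --pt "0 -1 -3.6 0 0" --pt "0 -2 -7.4 1 0" --pt "0 -3 -11.2 1.5 0" --pt "0 -3.5 -15 2 0" --pt "0 -3.7 -19 2 0"

```text
clock: 5.18
tool_pos: [0.5452, -0.0661, 0.2688]
orientation: [0.033, 0.999, -0.0, 0.001]
wrist_force: [0.4, 0.2, 0.5]
gripper_width: 0.0851
grip_force: 0.0
```

carry_out --pt "0 0 -3.8 0 0" --pt "0 0 -7.5 0 0" --pt "0 0 -9 0 0" --pt "0 0 -9 0 0"

```text
clock: 5.52
tool_pos: [0.5458, -0.1578, 0.2669]
orientation: [0.036, 0.999, -0.0, -0.0]
wrist_force: [0.2, 0.5, -0.8]
gripper_width: 0.0857
grip_force: 0.0
```

```bash
python3 - <<'E'
from fit import *
o=arm.get_obs();print(o['tool_pos'],o['orientation'])
im,d,m=shot('wrist','w3.png');P=pts(d,m);z=P[...,2]
H,S,V=cv2.split(cv2.cvtColor(im,cv2.COLOR_BGR2HSV))
t=near(P,(.558,-.17),.05)&(z>.172)&(z<.192);print('top',t.sum(),rect(P[t]) if t.sum()>5 else 0)
im,d,m=shot('side');P=pts(d,m);z=P[...,2]
im2=cv2.cvtColor(im,cv2.COLOR_BGR2HSV)
y=((im2[...,0]>18)&(im2[...,0]<30)&(im2[...,1]>150)&near(P,(.558,-.17),.04)&(z>.1));v,u=np.nonzero(y)
print('side yellow',y.sum(), v.min(),v.max(),np.median(u))
c=near(P,(.614,.155),.14)&(z>.07)&(z<.085)&(P[...,0]<.58);print('sock',rect(P[c]))
E
```

```text
[ 0.54579172 -0.1578356   0.2669132 ] [ 3.56771032e-02  9.99363323e-01 -1.50742018e-04 -2.64912681e-04]
top 552 (array([ 558.7, -170.3]), array([19.4, 17.7]), 61.3)
side yellow 120 124 146 250.0
sock (array([548.3, 159.8]), array([43.7, 38.2]), 86.0)
```

View pics/w3.png

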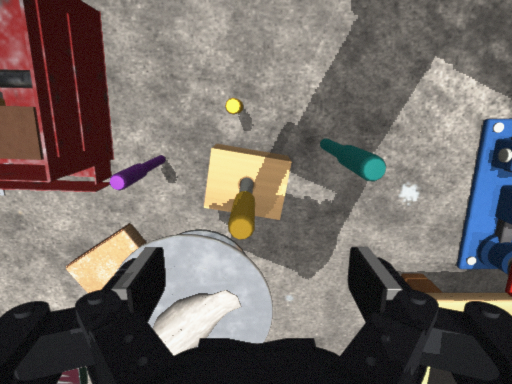

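The wrist view shows the yellow rod top at (241,228) above the wood block, with turquoise (375,165), purple (120,180) and small yellow (234,106) all clear of the fingers.

carry_out --pt "0 1.3 -1.3 0 0" --pt "0 1.3 -1.3 -3.5 0" --pt "0 1.3 -1.3 -7 0" --pt "0 1.3 -1.3 -10.2 0" --pt "0 1.3 -1.3 -10.2 0"

```text
clock: 6.03
tool_pos: [0.5569, -0.1647, 0.1598]
orientation: [0.033, 0.999, 0.003, -0.005]
wrist_force: [-0.8, 0.5, -1.5]
gripper_width: 0.0858
grip_force: 0.0
```

carry_out --pt "1 0 0 0 0" --pt "1 0 0 0 0" --pt "1 0 0 0 0" --pt "1 0 0 0 0" --pt "1 0 0 0 0"

```text
clock: 6.45
tool_pos: [0.5595, -0.1677, 0.1667]
orientation: [0.034, 0.999, -0.001, 0.001]
wrist_force: [-0.1, 0.7, -0.7]
gripper_width: 0.0255
grip_force: 0.0
```

carry_out --pt "1 0 0 0 0" --pt "1 0 0 0 0" --pt "1 0 0 2 0" --pt "1 0 0 4 0" --pt "1 0 0 6 0"

```text
clock: 6.87
tool_pos: [0.5589, -0.1676, 0.2258]
orientation: [0.034, 0.999, 0.0, -0.001]
wrist_force: [-0.1, 0.3, -1.5]
gripper_width: 0.0183
grip_force: 59.0
```

carry_out --pt "1 0 0 3.5 0" --pt "1 0 0 7 0" --pt "1 0 1 10.4 0" --pt "1 -0.2 4 10.4 0" --pt "1 -0.4 8 10.4 0"

```text
clock: 7.28
tool_pos: [0.5553, -0.0887, 0.3308]
orientation: [0.035, 0.999, -0.001, 0.002]
wrist_force: [0.6, 0.6, -1.8]
gripper_width: 0.0183
grip_force: 59.0
```

carry_out --pt "1 0 4 0 0" --pt "1 -0.2 8 0 0" --pt "1 -0.3 12 0 0" --pt "1 -0.4 16 0 0" --pt "1 -0.5 20 0 0"

```text
clock: 7.7
tool_pos: [0.5495, 0.1142, 0.3293]
orientation: [0.034, 0.999, 0.0, -0.0]
wrist_force: [0.9, -0.4, -1.3]
gripper_width: 0.0184
grip_force: 59.0
```

carry_out --pt "1 0 4 -2 0" --pt "1 0 4.8 -5 0" --pt "1 0 4.8 -7 0" --pt "1 0 4.8 -7 0"

```text
clock: 8.03
tool_pos: [0.5482, 0.1612, 0.2549]
orientation: [0.033, 0.999, -0.0, -0.004]
wrist_force: [-0.8, -0.5, -1.5]
gripper_width: 0.0184
grip_force: 59.0
```

```bash
cat > look2.py <<'E'
from fit import *
import sys
o=arm.get_obs();c=o['tool_pos'];print(c,o['orientation'],o['wrist_force'])
im,d,m=shot('wrist');P=pts(d,m);z=P[...,2]
s=near(P,(.549,.16),.035)&(z>.068)&(z<.079);print('sock wrist',s.sum(),rect(P[s]))
b=mask(im,'blue')&near(P,(.61,.157),.13)&(z<.02)&(z>.004);print('base',rect(P[b]))
im2,d,m=shot('side');P=pts(d,m);z=P[...,2]
s=near(P,(.549,.16),.035)&(z>.068)&(z<.079);print('side sock',s.sum(),rect(P[s]))
for lo,hi in ((c[2]-.155,c[2]-.125),(c[2]-.11,c[2]-.09),(c[2]-.085,c[2]-.07),(c[2]-.06,c[2]-.04)):
    r=near(P,c,.04)&(z>lo)&(z<hi)
    if r.sum(): v,u=np.nonzero(r);print('rod side z',(lo+hi)/2,r.sum(),np.median(P[r],0).round(4),'width',[np.ptp(P[r],0).round(3)])
cv2.imwrite('pics/'+sys.argv[1],np.hstack([cv2.resize(im,(400,300)),cv2.resize(im2[110:290,200:380],(400,300),interpolation=2)]))
E
python3 look2.py r1.png
```

```text
[0.54824197 0.1611511  0.25494071] [ 3.27567066e-02  9.99453422e-01 -4.35364930e-04 -4.43451338e-03] [-0.7816359  -0.51653835 -1.53587416]
sock wrist 1136 (array([550.4, 159.6]), array([40. , 39.7]), 85.8)
base (array([572.7, 158. ]), array([122.4,  82.5]), -3.5)
side sock 204 (array([549. , 160.9]), array([44.8, 38. ]), 87.6)
rod side z 0.11494070521409645 46 [0.5489 0.1648 0.1179] width [array([0.012, 0.009, 0.023])]
rod side z 0.15494070521409647 41 [0.5474 0.1652 0.1548] width [array([0.012, 0.009, 0.019])]
rod side z 0.17744070521409644 31 [0.5496 0.1652 0.1763] width [array([0.011, 0.006, 0.014])]
rod side z 0.20494070521409646 55 [0.5481 0.1682 0.207 ] width [array([0.018, 0.009, 0.019])]
```

View pics/r1.png

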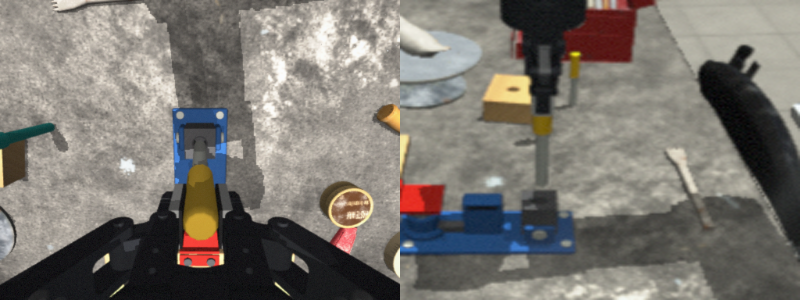

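The view shows the rod hanging vertically just over the socket block (left half (200,145), right half (541,190)). I'll lower it carefully.

carry_out --pt "1 0.1 0 0 0" --pt "1 0.1 0 -1.5 0" --pt "1 0.1 0 -2.5 0" --pt "1 0.1 0 -3.2 0" --pt "1 0.1 0 -3.8 0"

```text
clock: 8.55
tool_pos: [0.5513, 0.1599, 0.2212]
orientation: [0.034, 0.999, 0.0, 0.0]
wrist_force: [0.4, 0.3, -1.1]
gripper_width: 0.0186
grip_force: 59.1
```

carry_out --pt "1 0 0 -0.8 0" --pt "1 0 0 -1.6 0" --pt "1 0 0 -2.4 0" --pt "1 0 0 -3 0" --pt "1 0 0 -3.2 0"

```text
clock: 8.97
tool_pos: [0.5508, 0.1603, 0.1881]
orientation: [0.034, 0.999, -0.0, -0.001]
wrist_force: [0.1, 0.1, -1.3]
gripper_width: 0.0185
grip_force: 59.0
```

carry_out --pt "1 0 0 -0.1 0" --pt "1 0 0 -0.2 0" --pt "1 0 0 -0.2 0"

```text
clock: 9.22
tool_pos: [0.5512, 0.1603, 0.1875]
orientation: [0.034, 0.999, 0.0, 0.0]
wrist_force: [-0.9, 0.9, -1.9]
gripper_width: 0.0183
grip_force: 59.0
```

```bash
python3 look2.py r2.png
```

```text
[0.55119809 0.16033472 0.18746349] [3.35856580e-02 9.99435820e-01 2.48872077e-05 2.10568164e-04] [-0.91025688  0.93372917 -1.89593035]
sock wrist 1826 (array([550.5, 159.4]), array([40.1, 40. ]), 86.3)
base (array([605.2, 155.9]), array([189. ,  82.5]), -3.6)
side sock 186 (array([548.3, 160.4]), array([42.7, 38.2]), 86.0)
rod side z 0.047463494353136806 189 [0.552  0.1809 0.0444] width [array([0.058, 0.03 , 0.03 ])]
rod side z 0.0874634943531368 36 [0.5488 0.1654 0.0884] width [array([0.012, 0.008, 0.019])]
rod side z 0.10996349435313679 25 [0.5491 0.1651 0.1096] width [array([0.012, 0.005, 0.014])]
rod side z 0.13746349435313682 44 [0.5518 0.1686 0.1402] width [array([0.017, 0.01 , 0.016])]
```

View pics/r2.png

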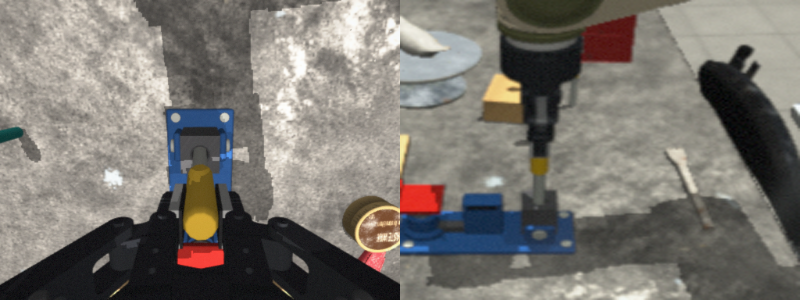

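The rod is in the socket, about 42 mm deep by the TCP height, with its steel part entering the block at right-half (538,195). I'll seat it, ease the grip so it can pivot, and pull back along the arc.

carry_out --pt "1 0 0 -0.15 0" --pt "1 0 0 -0.15 0" --pt "1 -0.8 0.05 -0.15 0" --pt "1 -1.5 0.1 -0.2 0" --pt "1 -2.2 0.15 -0.3 0" --squeeze 30

```text
clock: 9.73
tool_pos: [0.5296, 0.1617, 0.1852]
orientation: [0.034, 0.999, -0.0, 0.002]
wrist_force: [5.4, -0.9, 2.0]
gripper_width: 0.0182
grip_force: 59.4
```

carry_out --pt "1 -0.7 0.05 -0.15 0" --pt "1 -1.4 0.1 -0.3 0" --pt "1 -2.1 0.15 -0.5 0" --pt "1 -2.8 0.2 -0.7 0" --pt "1 -2.8 0.2 -0.7 0"

```text
clock: 10.15
tool_pos: [0.5016, 0.1638, 0.1797]
orientation: [0.033, 0.999, 0.0, 0.004]
wrist_force: [4.8, -1.3, 10.9]
gripper_width: 0.0183
grip_force: 61.5
```

```bash
cat > look3.py <<'E'
from fit import *
import sys
o=arm.get_obs();c=o['tool_pos'];print(c,o['wrist_force'],o['wrist_torque'])
im,d,m=shot('wrist');P=pts(d,m);z=P[...,2]
b=mask(im,'blue')&near(P,(.61,.157),.13)&(z<.02)&(z>.004);print('base wrist',rect(P[b]),P[b].min(0)[0])
im2,d,m=shot('side');P=pts(d,m);z=P[...,2]
b=mask(im2,'blue')&near(P,(.61,.157),.13)&(z<.016)&(z>.004);print('side base',rect(P[b]))
r=mask(im2,'red')&near(P,(.68,.15),.05)&(z>.07)&(z<.13);q=P[r];print('lug',r.sum(),np.median(q,0).round(4),q[q[:,0]<.665].mean(0).round(4))
for lo,hi in ((.08,.1),(.1,.12),(.12,.14)):
    r=near(P,c,.1)&(z>lo)&(z<hi)&(P[...,0]<.57)
    print('rod',(lo+hi)/2,r.sum(),np.median(P[r],0).round(4) if r.sum() else 0)
cv2.imwrite('pics/'+sys.argv[1],np.hstack([cv2.resize(im,(400,300)),cv2.resize(im2[150:300,180:380],(400,300),interpolation=2)]))
E
python3 look3.py p1.png
```

```text
[0.50164383 0.16379781 0.17972334] [ 4.76368216 -1.29149231 10.86155479] [-0.44819208 -1.32527381  0.01546353]
base wrist (array([593.7, 156.9]), array([183.6,  82.5]), -3.7) 0.49992967131968424
side base (array([602.8, 158.8]), array([197. ,  84.1]), -2.8)
lug 417 [0.6866 0.1533 0.0818] [0.6597 0.1537 0.0814]
rod 0.09 39 [0.5298 0.1668 0.0898]
rod 0.11 40 [0.5233 0.1671 0.1097]
rod 0.13 50 [0.5192 0.1699 0.132 ]
```

The jack slid back about 8 mm (base 610.9 to 602.8), and the hand is already carrying rod torque. I'll return the rod upright, nudge the jack forward through it, then regrip softly and use more downward push in the next pull.

carry_out --pt "1 1.2 -0.08 0.3 0" --pt "1 2.4 -0.16 0.5 0" --pt "1 3.4 -0.23 0.6 0" --pt "1 4.2 -0.28 0.6 0" --pt "1 4.2 -0.28 0.6 0"

```text
clock: 10.67
tool_pos: [0.5425, 0.161, 0.1845]
orientation: [0.034, 0.999, 0.0, -0.001]
wrist_force: [-4.3, -1.4, 11.3]
gripper_width: 0.0185
grip_force: 62.2
```

carry_out --pt "1 0.4 0 0.05 0" --pt "1 0.8 -0.05 0.05 0" --pt "1 1.2 -0.1 0.05 0" --pt "1 1.2 -0.1 0.05 0"

```text
clock: 11.0
tool_pos: [0.5531, 0.1602, 0.1841]
orientation: [0.033, 0.999, -0.0, -0.002]
wrist_force: [-5.5, -0.3, 7.0]
gripper_width: 0.0184
grip_force: 61.9
```

```bash
python3 look3.py p2.png
```

```text
[0.55311263 0.16015978 0.18413684] [-5.4628688  -0.28485558  6.95080808] [-0.06244453  1.50820219 -0.02189985]
base wrist (array([601.3, 156.2]), array([197. ,  82.5]), -3.8) 0.5005726119314577
side base (array([602.2, 157.6]), array([196.2,  84.6]), -4.1)
lug 426 [0.6868 0.154  0.0795] [0.66   0.1554 0.0788]
rod 0.09 35 [0.5442 0.1659 0.0914]
rod 0.11 34 [0.5456 0.1658 0.1099]
rod 0.13 41 [0.5474 0.1679 0.1317]
```

carry_out --pt "1 0 0 0.15 0" --pt "1 0.5 -0.03 0.2 0" --pt "1 1 -0.06 0.2 0" --pt "1 1.4 -0.1 0.2 0" --pt "1 1.4 -0.1 0.2 0"

```text
clock: 11.52
tool_pos: [0.5692, 0.1589, 0.1853]
orientation: [0.034, 0.999, -0.0, -0.001]
wrist_force: [-4.0, 0.9, -3.2]
gripper_width: 0.0185
grip_force: 60.8
```

```bash
python3 look3.py p3.png
```

```text
[0.56918773 0.15894509 0.1853373 ] [-4.01080043  0.90742277 -3.21496434] [0.08055367 0.81188873 0.05689771]
base wrist (array([578.4, 157.7]), array([116. ,  82.6]), -4.0) 0.5181403318933728
side base (array([619.5, 156.9]), array([196.7,  84.4]), -3.9)
lug 411 [0.6871 0.1537 0.0797] [0.6604 0.1541 0.0791]
rod 0.09 38 [0.5608 0.1644 0.0901]
rod 0.11 35 [0.5629 0.1649 0.1109]
rod 0.13 33 [0.5633 0.1666 0.1323]
```

The jack is now about 9 mm ahead, which leaves room for a similar slide back. I'll pull again, pressing down as well.

carry_out --pt "1 -1 0.07 -0.25 0" --pt "1 -2 0.13 -0.4 0" --pt "1 -3.2 0.2 -0.6 0" --pt "1 -4.3 0.28 -0.85 0" --pt "1 -5.4 0.36 -1.1 0"

```text
clock: 12.03
tool_pos: [0.5188, 0.1624, 0.1783]
orientation: [0.034, 0.999, 0.0, 0.007]
wrist_force: [5.5, -0.5, 6.7]
gripper_width: 0.0184
grip_force: 63.5
```

```bash
python3 look3.py p4.png
```

```text
[0.51876525 0.16237943 0.17827603] [ 5.47770433 -0.52079719  6.69922291] [-0.24971561 -1.52420867  0.00371745]
base wrist (array([611.3, 155.4]), array([183.5,  82.2]), -4.0) 0.5174103500196863
side base (array([619.7, 156.7]), array([196.2,  83.9]), -4.3)
lug 432 [0.687  0.153  0.0832] [0.66   0.1518 0.0828]
rod 0.09 41 [0.5462 0.1658 0.0896]
rod 0.11 37 [0.5396 0.1668 0.1097]
rod 0.13 53 [0.5335 0.1683 0.1308]
```

The jack stayed put this time and the lug is rising, but the saddle sits about 10 mm ahead of the lug. I'll ease back, then draw the jack back with a slight upward pull.

carry_out --pt "1 1 -0.06 0.3 0" --pt "1 2 -0.13 0.6 0" --pt "1 3 -0.2 0.9 0" --pt "1 3.3 -0.2 1.1 0" --pt "1 2.8 -0.18 1.15 0"

```text
clock: 12.55
tool_pos: [0.5447, 0.1605, 0.1865]
orientation: [0.034, 0.999, 0.0, 0.002]
wrist_force: [4.6, 0.3, -4.4]
gripper_width: 0.0183
grip_force: 62.1
```

carry_out --pt "1 -0.6 0.04 0 0" --pt "1 -1.2 0.08 0 0" --pt "1 -1.6 0.1 0 0"

```text
clock: 12.8
tool_pos: [0.5266, 0.1619, 0.1869]
orientation: [0.034, 0.999, 0.0, 0.001]
wrist_force: [3.6, 1.2, -2.1]
gripper_width: 0.0185
grip_force: 62.3
```

```bash
python3 look3.py p5.png
```

```text
[0.52657747 0.16191016 0.18691697] [ 3.58794998  1.17872338 -2.08272772] [-0.15045476 -1.02604323 -0.0032753 ]
base wrist (array([609. , 155.8]), array([196. ,  82.4]), -4.0) 0.5088447630472431
side base (array([610.3, 158.7]), array([196.3,  83.8]), -3.7)
lug 434 [0.686  0.1529 0.0795] [0.6599 0.1519 0.0791]
rod 0.09 36 [0.5439 0.1662 0.0907]
rod 0.11 39 [0.5398 0.1668 0.1098]
rod 0.13 40 [0.5367 0.168  0.1331]
```

The base is at 610.3, so the saddle is centred. Now I press down and pull through the stroke.

carry_out --pt "1 0 0 -0.4 0" --pt "1 0 0 -0.8 0" --pt "1 -0.8 0.05 -1 0" --pt "1 -1.6 0.1 -1.2 0" --pt "1 -2.4 0.16 -1.4 0"

```text
clock: 13.32
tool_pos: [0.5058, 0.1635, 0.1761]
orientation: [0.034, 0.999, 0.0, 0.006]
wrist_force: [3.3, -1.1, 19.2]
gripper_width: 0.0185
grip_force: 66.5
```

carry_out --pt "1 -0.6 0.04 -0.2 0" --pt "1 -1.2 0.08 -0.45 0" --pt "1 -1.8 0.12 -0.7 0" --pt "1 -1.8 0.12 -0.7 0"

```text
clock: 13.65
tool_pos: [0.4861, 0.1648, 0.1679]
orientation: [0.033, 0.999, 0.0, 0.004]
wrist_force: [-0.7, -1.2, 20.7]
gripper_width: 0.0183
grip_force: 68.4
```

```bash
python3 look3.py p6.png
```

```text
[0.48614313 0.16479265 0.16788578] [-0.67751563 -1.23387274 20.73708209] [-0.20791836 -0.63811117 -0.02516246]
base wrist (array([585.2, 157.4]), array([151.2,  82.5]), -4.1) 0.5074546115953293
side base (array([610.4, 157.4]), array([196.3,  84.3]), -3.3)
lug 427 [0.6864 0.1527 0.0926] [0.6605 0.1544 0.0931]
rod 0.09 45 [0.5273 0.1672 0.091 ]
rod 0.11 41 [0.5183 0.1675 0.1102]
rod 0.13 60 [0.5101 0.1712 0.1307]
```

View pics/p6.png

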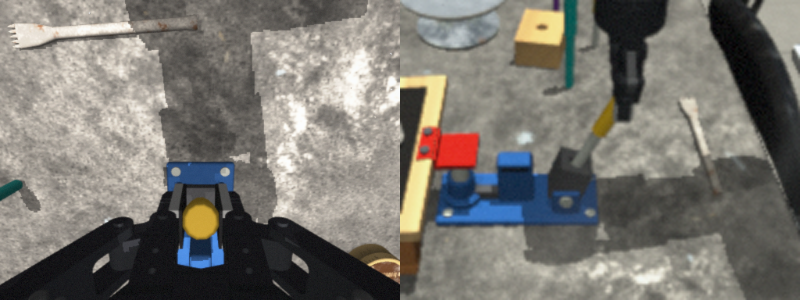

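The view shows the handle leaned over with the lug (458,150) raised and the jack in place. I'll go on to the end of the stroke.

carry_out --pt "1 -0.5 0.03 -0.25 0" --pt "1 -1 0.06 -0.55 0" --pt "1 -1.4 0.09 -0.85 0" --pt "1 -1.4 0.09 -0.85 0" --pt "1 -1.4 0.09 -0.85 0"

```text
clock: 14.17
tool_pos: [0.4717, 0.1658, 0.1594]
orientation: [0.033, 0.999, 0.0, 0.002]
wrist_force: [-5.7, 0.2, 24.4]
gripper_width: 0.0188
grip_force: 69.7
```

```bash
python3 look3.py p7.png
```

```text
[0.47166173 0.1658293  0.15935506] [-5.65652539  0.21523388 24.39238644] [-0.10596458  0.32480617 -0.00614308]
base wrist (array([573.7, 158.1]), array([128.7,  82.2]), -4.2) 0.5071893457029099
side base (array([610. , 158.3]), array([197. ,  84.8]), -4.1)
lug 430 [0.6879 0.153  0.1   ] [0.661  0.1532 0.1008]
rod 0.09 47 [0.5199 0.1677 0.0913]
rod 0.11 46 [0.5071 0.1697 0.1098]
rod 0.13 77 [0.4965 0.1722 0.1313]
```

The lug underside is at about 92 mm, which is full stroke, with the jack unmoved. I'll let it settle and hand in.

carry_out --pt "1 0 0 0 0" --pt "1 0 0 0 0" --pt "1 0 0 0 0" --pt "1 0 0 0 0" --pt "1 0 0 0 0"

```text
clock: 14.68
tool_pos: [0.4717, 0.1658, 0.1594]
orientation: [0.033, 0.999, 0.0, 0.002]
wrist_force: [-6.0, -0.4, 25.2]
gripper_width: 0.0186
grip_force: 69.7
```

```bash
python3 look3.py p8.png; python3 -c "
from bench import arm
print(arm.sign_off())"
```

```text
[0.471706   0.16581762 0.15938673] [-6.03436519 -0.43682582 25.19948837] [-0.11315214  0.37430838 -0.0024617 ]
base wrist (array([573.6, 158.4]), array([128.8,  82.1]), -3.9) 0.5072617913428702
side base (array([610. , 158.5]), array([196.6,  84.5]), -4.1)
lug 433 [0.6881 0.1529 0.0999] [0.661  0.1532 0.1008]
rod 0.09 48 [0.52   0.1677 0.0904]
rod 0.11 46 [0.5087 0.1691 0.1101]
rod 0.13 77 [0.4966 0.1725 0.1307]
the job is handed in; nothing more can be done
None
```

The job is handed in at about 14.7 s: the jack's saddle is centred under the lug to within a few mm, the board is jacked to about 92 mm at the lug, and the gripper is still holding the rod down at the end of its stroke; sign-off returned no verdict.

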